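Run a UV decontamination chest

TASK

Decontaminate the bench tools: end the cycle that is running with the chest's square stop key, then lift the lid until it rests open on its stop and lay every tool that is out (any of marker, syringe, kitchen timer and tape roll) inside. Lower the lid until it is fully closed and press the round start key, holding each key firmly down for a moment; never press start with the lid up, and do not knock over the glass beaker or shift the glass dish.

Things in the scene. Friction and masses are not known exactly. Their poses are not given: they have to be found in the camera images.
- chamber (a point): Centre of the flat inner floor of the white chest's chamber, 10 mm above the worktop. The chest is fixed to the worktop. Its axes: x from the front (handle side) to the hinge at the back, y to the chest's left, z up. The chamber is open at the top, 140 mm along x, 200 mm along y, 45 mm deep; walls 5 mm, rim 55 mm above the worktop. On the chest's left side (+y) stands a console of the same height, 70 mm wide, with the two keys.
- lid_hinge (a point): Point on the lid's hinge axis, in the middle of the back rim, 55 mm above the worktop, 75 mm behind the chamber's centre; axes as the chest's. The hinge axis is the chest's y. Two tall computer towers stand at the back of the worktop, behind the tools, and a tall cabinet to the right of the chest: keep the gripper and wrist clear of them.
- lid (a joint): Lid angle in rad: 0 closed, 1.65 resting on its stop, slightly behind upright. The lid is a slab 150 x 210 x 22 mm, 0.35 kg, on an easy hinge without brake: let go before upright it falls shut, past about 1.5 it falls back on its stop.
- lid_bar (a point): Middle of the lid's round steel handle bar (10 mm thick, 100 mm long, parallel to the hinge), 40 mm in front of the lid's front edge, 190 mm from the hinge and 11 mm above the hinge's height when closed. It turns with the lid: its own x points from bar to hinge along the lid. It is free on all sides between its two end arms, so it can be pinched from above at every lid angle and turns between the finger pads.
- stop_top (a point): Centre of the top of the square stop key, 27 mm wide, standing 3 mm proud of the flat console top; pressed straight down. It is the farther of the two keys, 54 mm from the other.
- key_stop (a joint): Travel of the stop key in m, 0 up, 0.002 fully down: it hardly moves. It counts as pressed beyond 0.001, which takes 6 N, held for 0.2 s; fully down takes 10 N.
- start_top (a point): Centre of the top of the round start key, 28 mm diameter, standing 3 mm proud of the flat console top; pressed straight down. It is the nearer key.
- key_start (a joint): Travel of the start key in m; as the stop key.
- marker_mid (a point): Centre of the black marker pen lying on the worktop, 18 mm thick, 132 mm long along its own y; absent in some starts. It may roll about that axis.
- syringe_mid (a point): Centre of the clear syringe lying on the worktop, 130 mm long along its own y, barrel 13 mm thick from 53 mm on the -y side to 27 mm on the +y side, then round wings 19 mm across and the thin plunger; it may roll about that axis; absent in some starts.
- timer_mid (a point): Centre of the small white kitchen timer lying on its back, 50 mm along its own x, 62 mm along its own y, 18 mm high; absent in some starts.
- tape_mid (a point): Centre of the roll of tape lying flat, 62 mm outer diameter, 18 mm high; absent in some starts.
- beaker_mid (a point): Centre of a glass beaker, 56 mm diameter, 70 mm high, standing; a bystander, its own z is its upright axis.
- petri_mid (a point): Centre of a flat glass dish, 60 mm diameter, 14 mm high; a bystander.

How it is judged:
By the outcome, as a careful person would: the job done as asked, in the order asked, and still so for the second after the job is handed in, with the robot touching nothing.
Of marker, syringe, timer, tape only 2 to 4 are there at a start; the rules pass over those that are not, and their reading is None.
At some moment in a run one of timer, tape may be knocked a few centimetres aside while the robot is not near it.
Once in a run the grip may slacken for a moment while it holds something.
It also fails if it takes over 210 s, if anything falls off the work surface, if the arm or the gripper's body presses on something with over 40 N, if the wrist force passes 120 N, or if a joint passes its speed limit or range.

ROBOT

A 7-joint arm with a two-finger parallel gripper is mounted at the origin on a cart in front of the work surface, level with it; the furniture and walls round the work are solid. World frame = base frame: x ahead of the robot, y to its left, z up, the work surface at z = 0. Lengths are in m, angles in degrees, forces in N, time in s.
With the tool pointing down it reaches from about 0.35 to 0.775 m from the base axis. Payload 3.1 kg.
Tool frame: the origin (TCP) lies at the very end of the fingers, on their centre line; the grasp point (between the pads) lies 19 mm behind it; z points along the fingers, y is the line along which they close (so a half turn about z gives the same grasp; the last joint's range is limited). The gripper opens to 85 mm and grips with 20 to 120 N. Pads are 22 mm wide; open, the fingers measure 114 mm over their backs; the gripper's body (76 mm by 85 mm) begins 54 mm behind the grasp point. The pads swing forward as they close: fully open they stand 13 mm farther back than shut.
Start: joints at [65.334, 17.813, 0.802, 86.603, -0.252, 75.585, -1.558], TCP at [0.209, -0.509, 0.231] pointing down, gripper open.
Joint ranges: [-154.91, 154.91], [-16.99, 109.72], [-72.82, 74.43], [7.12, 147.25], [-82.49, 262.49], [11.32, 116.49], [-174.64, 174.64]. Speed limits (degrees/s): [159.86, 159.86, 180, 180, 180, 180, 180].

INTERFACE

Orientations are given as [roll, pitch, yaw] about the fixed x, y, z axes, in that order (R = Rz(yaw) Ry(pitch) Rx(roll)).
In Python, from rig import manip gives the robot as it stands.
- The arm moves only by the tool arm_command, never from a script. Its argument "increments" is a list of rows, each a list of 7 numbers: the finger opening in m, from 0 to 0.0854, then the shift along the tool's x, y, z in m, then the turn, a rotation vector about the tool's x, y, z in degrees. A call has 1 to 8 rows; each row shifts and turns the commanded pose from where the row before left it, along the tool's axes as they then stand; what a row does not reach is not made up. A row lasts 1/10 s, in which the tool goes at most 50 mm and 8.59 degrees, less where a joint would pass 70% of its speed; a pose out of reach is approached as far as the arm can. A call with a gripper value outside its range is refused whole. The fingers move at their own pace and stop on an object; "grip_force" is the grip in N (left out, the last holds). Time passes only in rows, so rows that do not move let the fingers close. It gives the time, the measured TCP pose, the force, the opening and the grip force at its end, in the units of the state.
- manip.get_obs(): the state, without advancing time (a new reading comes with each control period).
- manip.camera(name): name is "scene" or "top" or "wrist"; returns a dict with "frame" (384x512x3 uint8, red, green, blue), "z_map" (384x512 float32, m along the optical axis (not along the pixel's ray), 0 where there is no reading), "fx", "fy", "cx", "cy" (pixels), "k1" (the pictures are not rectified: a ray, as slopes to the right and down, at radius r is drawn at 1 + k1 r^2 times it, then the intrinsics apply), "cam_to_world" (4x4, takes a point from camera to world coordinates). Camera axes: x right, y up, looking along -z (the intrinsics and any distortion apply to the point x, -y, -z); pixel columns grow to the right and rows downward; lengths in m; the calibration is good to about 2 mm. A picture is of the moment at which its call begins.
- manip.hand_in(): hands the job in; it is judged then, once.
The state is a dict: "clock": time; "joint_pos": joint angles; "dq": joint speeds; "joint_efforts": joint torques, N m; "position": TCP position; "eef_rot": TCP orientation; "contact_force": force on the tool from outside, world axes, zero at the start; "moment": the same for the moment, N m; "finger_gap": finger opening in m; "finger_force": force on a finger pad.
Only numpy, scipy, OpenCV 4.12 (cv2) and the standard library are available. Lean on these libraries where they do the work, as an engineer would, in place of code of your own. Each camera call takes 0.05 s, during which the arm holds its last target. There are 200 camera calls.

## Working session

There is one attempt and no reset: what is moved stays moved. The work goes in short steps, Python scripts to look and compute and a tool call to move; the robot and the scene stay as the last step left them, time stands still between calls to the robot, and variables do not carry over. Pictures are saved under pics/ and viewed, at most 14 in all, crops included, and the job is handed in when it is done.

Besides the shell and the picture viewer there is one more tool, called after "Request:" as name([rows], argument=value, ...), one row to a line, values as JSON. arm_command: Moves the arm, as the interface text tells. Its arguments: {"type":"object","properties":{"increments":{"type":"array"},"grip_force":{"type":"number"}},"required":["increments"]}

```bash
mkdir -p pics; ls
cat > h.py <<'E'
import numpy as np, cv2
from rig import manip
from scipy.spatial.transform import Rotation as R
def cam(n):
    c=manip.camera(n); c['name']=n; return c
def save(c,f): cv2.imwrite('pics/'+f,c['frame'][:,:,::-1])
def rays(c,uv):
    uv=np.atleast_2d(np.array(uv,float))
    K=np.array([[c['fx'],0,c['cx']],[0,c['fy'],c['cy']],[0,0,1]])
    n=cv2.undistortPoints(uv[:,None],K,np.array([c['k1'],0,0,0,0.]))[:,0]
    M=np.array(c['cam_to_world'])
    return M[:3,3],(np.c_[n[:,0],-n[:,1],-np.ones(len(n))])@M[:3,:3].T
def onz(c,uv,z):
    o,d=rays(c,uv); return o+d*((z-o[2])/d[:,2])[:,None]
def dep(c,uv):
    o,d=rays(c,uv); uv=np.atleast_2d(uv).astype(int)
    return o+d*c['z_map'][uv[:,1],uv[:,0]][:,None]
def cloud(c):
    v,u=np.mgrid[:384,:512]; p=dep(c,np.c_[u.ravel(),v.ravel()]); return p.reshape(384,512,3)
E
python3 - <<'E'
from h import *
o=manip.get_obs(); print({k:np.round(v,3).tolist() if not isinstance(v,str) else v for k,v in o.items()})
for n in ['scene','top']:
    c=cam(n); save(c,n+'0.png'); print(n,c['fx'],c['k1'],np.round(c['cam_to_world'],3).tolist())
E
```

```text
pics
{'clock': 0.0, 'joint_pos': [65.332, 17.862, 0.801, 86.693, -0.253, 75.585, -1.558], 'dq': [0.07, -0.053, 0.007, 0.064, -0.041, -0.031, -0.031], 'joint_efforts': [0.0, -37.991, 0.146, -23.059, 0.012, 0.014, 0.0], 'position': [0.208, -0.508, 0.23], 'eef_rot': [-179.862, 0.005, 22.283], 'contact_force': [0.849, 0.168, 0.494], 'moment': [0.019, -0.003, 0.036], 'finger_force': 0.0, 'finger_gap': 0.085}
scene 369.07776243496346 0.002251322632581619 [[-0.574, 0.548, -0.608, -0.118], [-0.819, -0.377, 0.432, 0.629], [0.008, 0.746, 0.666, 0.715], [0.0, 0.0, 0.0, 1.0]]
top 435.7087358233686 -0.03606021764201948 [[0.026, 0.997, -0.066, 0.367], [-0.999, 0.024, -0.021, 0.195], [-0.019, 0.066, 0.998, 1.037], [0.0, 0.0, 0.0, 1.0]]
```

View pics/scene0.png

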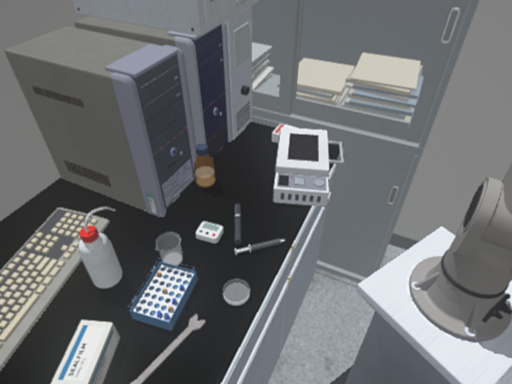

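View pics/top0.png

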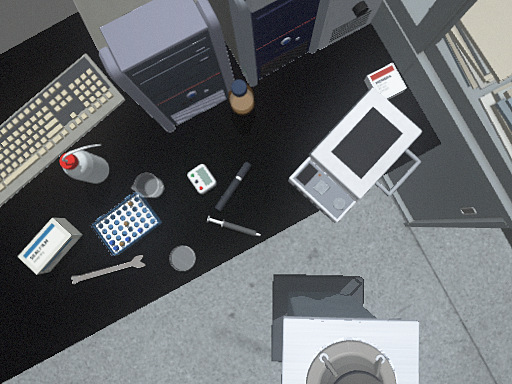

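Marker, syringe and timer are out, no tape. Top view: timer (202,179), marker (233,185), syringe (233,226), dish (182,258), beaker (149,184), chest lid centre (367,145), console (325,190), bar (402,172).

Run:
```python
from h import *
c=cam('top'); P=cloud(c)
print('table z',np.median(P[200:240,180:220,2]))
big=cv2.resize(c['frame'][70:240,270:440,::-1],None,fx=3.5,fy=3.5,interpolation=cv2.INTER_CUBIC)
big2=cv2.resize(c['frame'][130:280,130:270,::-1],None,fx=3.5,fy=3.5,interpolation=cv2.INTER_CUBIC)[:,:]
cv2.imwrite('pics/crop.png',big);cv2.imwrite('pics/crop2.png',big2)
g=c['frame'].astype(int)
# lid plane mask
m=((abs(P[:,:,2]-0.077)<0.008)&(np.mgrid[:384,:512][1]>280)&(np.mgrid[:384,:512][0]<230)).astype(np.uint8)
n,l,s,ce=cv2.connectedComponentsWithStats(m)
i=1+np.argmax(s[1:,4]); print('lid',s[i])
uv=np.argwhere(l==i)[:,::-1]; q=onz(c,uv,0.077)
r=cv2.minAreaRect((q[:,:2]*1000).astype(np.float32)); print('lid rect mm',r, np.median(P[l==i][:,2]))
# console top & bar
for nm,lo,hi in [('h55',.045,.066)]:
    m=((P[:,:,2]>lo)&(P[:,:,2]<hi)&(np.mgrid[:384,:512][1]>280)&(np.mgrid[:384,:512][0]<230)).astype(np.uint8)
    n,l,s,ce=cv2.connectedComponentsWithStats(m)
    for i in range(1,n):
        if s[i,4]>40: print(nm,s[i],ce[i],np.median(P[l==i],axis=0))
for k,(u,v) in dict(timer=(202,179),marker=(233,185),syr=(233,226),dish=(182,258),beaker=(149,184),bar=(405,172)).items(): print(k,np.round(dep(c,(u,v)),3))
```

```text
table z -0.00059542547073832
lid [ 311   88  111  111 6263]
lid rect mm ((543.7919311523438, -25.602920532226562), (182.91729736328125, 209.92176818847656), 48.568397521972656) 0.07609386372205384
h55 [ 387    0  125  198 1072] [451.97761194  95.55690299] [ 0.67538168 -0.2197      0.05529494]
h55 [320  11  57  33 181] [346.03314917  28.78453039] [0.8240454  0.03236924 0.05587767]
h55 [444  32  52  58 647] [466.17001546  65.54404946] [ 0.73981976 -0.24965015  0.05377549]
h55 [281  43  38  22 126] [299.27777778  52.38888889] [0.76748852 0.13665524 0.05554437]
h55 [ 289   89   82  133 2262] [323.76657825 184.72413793] [0.45437405 0.07655245 0.05477339]
h55 [491 103  21  40 176] [502.82386364 122.84090909] [ 0.60974244 -0.3328402   0.05572323]
timer [[0.471 0.358 0.016]]
marker [[0.458 0.284 0.018]]
syr [[0.362 0.282 0.017]]
dish [[0.283 0.402 0.003]]
beaker [[0.457 0.488 0.003]]
bar [[ 0.567 -0.282 -0.513]]
```

View pics/crop.png

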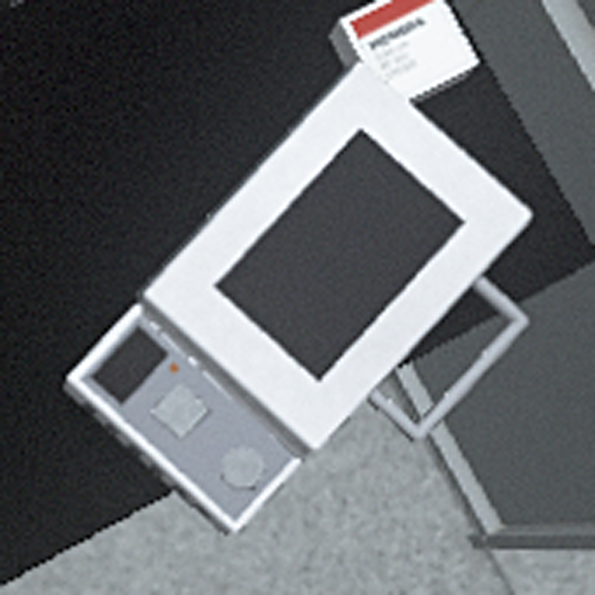

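View pics/crop2.png

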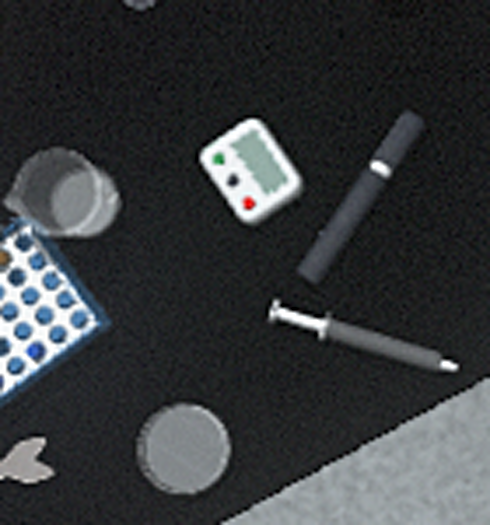

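```bash
cat > meas.py <<'E'
from h import *
c=cam('top'); P=cloud(c)
def cr(x,y,o): return ((x+.5)/3.5-.5+o[0],(y+.5)/3.5-.5+o[1])
A=(270,70);B=(130,130)
def w(n,pts,z,o):
    p=onz(c,[cr(*q,o) for q in pts],z)[:,:2]; print(n,np.round(p*1000).tolist(),'mean',np.round(p.mean(0)*1000)); return p
L=w('lid',[(363,63),(530,213),(315,452),(145,297)],.077,A)
print('yaw',np.degrees(np.arctan2(*( (L[3]-L[2]+L[0]-L[1])[::-1]))),np.degrees(np.arctan2(*( (L[3]-L[0]+L[2]-L[1])[::-1])))-90)
w('bar',[(523,320),(418,434)],.066,A)
w('stop',[(180,410)],.058,A);w('start',[(243,467)],.058,A)
m=w('marker',[(408,120),(310,275)],.010,B);print(np.degrees(np.arctan2(*(m[0]-m[1])[::-1])))
m=w('syr',[(273,311),(457,367),(323,327)],.008,B);print(np.degrees(np.arctan2(*(m[0]-m[1])[::-1])))
w('timer',[(201,158),(255,118),(302,183),(248,223)],.018,B)
w('petri',[(184,448)],.014,B);w('beaker base',[(88,200)],.003,B);w('beakertop',[(55,185)],.07,B)
E
python3 meas.py
python3 - <<'E'
from h import *
for n in ['top','scene']:
    c=cam(n);P=cloud(c)
    q=P[(c['z_map']>0)&(P[...,2]>.12)&(P[...,2]<.6)]
    H=np.zeros((12,12),int)
    xi=((q[:,0]+.1)/.1).astype(int);yi=((q[:,1]+.6)/.1).astype(int)
    Z=np.zeros((11,12))
    for a,b,z in zip(xi,yi,q[:,2]):
        if 0<=a<11 and 0<=b<12: Z[a,b]=max(Z[a,b],z)
    print(n,'rows x from -.1 step .1, cols y from -.6');print((Z*100).astype(int))
E
```

```text
lid [[680.0, -29.0], [585.0, -136.0], [429.0, -1.0], [525.0, 108.0]] mean [555. -15.]
yaw 48.469097711295625 48.71769620544629
bar [[518.0, -135.0], [443.0, -68.0]] mean [ 480. -102.]
stop [[455.0, 82.0]] mean [455.  82.]
start [[419.0, 41.0]] mean [419.  41.]
marker [[510.0, 255.0], [403.0, 319.0]] mean [456. 287.]
-30.630220467002246
syr [[378.0, 343.0], [344.0, 218.0], [368.0, 309.0]] mean [363. 290.]
74.63523635604678
timer [[480.0, 394.0], [508.0, 358.0], [464.0, 325.0], [436.0, 361.0]] mean [472. 359.]
petri [[285.0, 399.0]] mean [285. 399.]
beaker base [[451.0, 474.0]] mean [451. 474.]
beakertop [[454.0, 477.0]] mean [454. 477.]
top rows x from -.1 step .1, cols y from -.6
[[ 0  0  0  0  0  0  0  0  0  0  0  0]
 [ 0  0  0  0  0 19 15  0  0  0  0  0]
 [ 0  0  0  0  0  0  0  0  0  0  0  0]
 [ 0  0  0  0  0  0  0  0  0  0  0  0]
 [ 0  0  0  0  0  0  0  0  0  0  0  0]
 [ 0  0  0  0  0  0  0  0  0  0  0 19]
 [ 0  0  0  0  0  0  0  0  0  0 40 19]
 [ 0  0 13 13  0  0  0 41 45 40 40 39]
 [ 0  0 12 12 28  0 26 35 41 40 39 39]
 [ 0  0 12 12 24 15 23  0  0 22  0  0]
 [ 0  0  0  0  0  0  0  0  0  0  0  0]]
scene rows x from -.1 step .1, cols y from -.6
[[ 0  0  0  0  0 12 29  0  0  0  0  0]
 [ 0  0  0  0  0 33 33  0  0  0  0  0]
 [ 0  0  0  0  0  0  0  0  0  0  0  0]
 [ 0  0  0  0  0  0  0  0  0  0  0  0]
 [ 0  0 46  0  0  0  0  0  0  0  0  0]
 [ 0 45 46  0  0  0  0  0  0  0  0 19]
 [39 18 18  0  0  0  0  0  0  0 40 19]
 [37 18 18 18  0  0  0 48 48 40 40 39]
 [37 18 18 12 41  0 45 47 48 46 39 39]
 [35 35 12 12 41 42 43  0 45 47 39 39]
 [ 0 34 32 12  0  0  0  0  0 45 44 47]]
```

```bash
cat > go.py <<'E'
# usage: go.py x y z yaw [x y z yaw ...]  (mm, deg) from the measured pose, tool down; prints per-row tool deltas
import sys,math; from h import *
o=manip.get_obs(); p=np.array(o['position'])*1000; psi=o['eef_rot'][2]
print('t',round(o['clock'],1),'pose',np.round(p,1),np.round(o['eef_rot'],1),'gap',round(o['finger_gap'],4),'F',np.round(o['contact_force'],1),'ff',round(o['finger_force'],1),'q',np.round(o['joint_pos']).astype(int).tolist())
a=list(map(float,sys.argv[1:]))
for i in range(0,len(a),4):
    x,y,z,w=a[i:i+4]; d=np.array([x,y,z])-p; s=math.radians(psi)
    t=np.array([d[0]*math.cos(s)+d[1]*math.sin(s),d[0]*math.sin(s)-d[1]*math.cos(s),-d[2]])
    dw=(w-psi+180)%360-180
    n=max(1,math.ceil(np.linalg.norm(t)/38)); print('shift mm',np.round(t,1),'n',n,'per row m',np.round(t/n/1000,4),'then turn z',round(-dw,1))
    p=np.array([x,y,z]); psi=w
E
python3 go.py 220 -320 230 22.3 400 50 230 22.3 455 82 130 138.6
python3 - <<'E'
from h import *
c=cam('scene');P=cloud(c);ok=c['z_map']>0
for lo,hi in [(.15,.3),(.3,.45)]:
    q=P[ok&(P[...,2]>lo)&(P[...,2]<hi)&(P[...,0]>.3)]
    for t in [(.622,.061),(.48,-.1)]:
        d=np.hypot(q[:,0]-t[0],q[:,1]-t[1]); i=np.argsort(d)[20]; print(lo,t,d[i],q[i])
E
```

```text
t 0.3 pose [ 208.4 -508.7  230.9] [-179.9    0.    22.3] gap 0.0853 F [-0.4 -0.1 -1.1] ff 0.0 q [65, 18, 1, 87, 0, 76, -2]
shift mm [  82.3 -170.2    0.9] n 5 per row m [ 0.0165 -0.034   0.0002] then turn z -0.0
shift mm [ 306.9 -274.    -0. ] n 11 per row m [ 0.0279 -0.0249 -0.    ] then turn z -0.0
shift mm [ 63.   -8.7 100. ] n 4 per row m [ 0.0158 -0.0022  0.025 ] then turn z -116.3
0.15 (0.622, 0.061) 0.16468118972700316 [0.76095387 0.14938391 0.29484728]
0.15 (0.48, -0.1) 0.2576734565922426 [ 0.43105683 -0.35298256  0.23773453]
0.3 (0.622, 0.061) 0.13224159584232076 [0.74351342 0.11317595 0.44445728]
0.3 (0.48, -0.1) 0.2571434573738432 [ 0.43646519 -0.35343141  0.42731933]
```

Request:
arm_command([
  [0,0.0165,-0.034,0,0,0,0],
  [0,0.0165,-0.034,0,0,0,0],
  [0,0.0165,-0.034,0,0,0,0],
  [0,0.0165,-0.034,0,0,0,0],
  [0,0.0165,-0.034,0,0,0,0],
  [0,0,0,0,0,0,0],
], grip_force=40)

```text
clock: 0.95
position: [0.2212, -0.3154, 0.2312]
eef_rot: [-179.9, -0.0, 22.6]
contact_force: [-0.0, -0.8, -0.1]
finger_gap: 0.0001
finger_force: 0.0
```

Request:
arm_command([
  [0,0.028,-0.025,0,0,0,0],
  [0,0.028,-0.025,0,0,0,0],
  [0,0.028,-0.025,0,0,0,0],
  [0,0.028,-0.025,0,0,0,0],
  [0,0.028,-0.025,0,0,0,0],
  [0,0.028,-0.025,0,0,0,0],
  [0,0.028,-0.025,0,0,0,0],
  [0,0.028,-0.025,0,0,0,0],
])

```text
clock: 1.75
position: [0.3529, -0.0496, 0.2317]
eef_rot: [179.9, -0.1, 22.2]
contact_force: [0.2, -0.2, -0.7]
finger_gap: 0.0
finger_force: 0.0
```

Request:
arm_command([
  [0,0.028,-0.025,0,0,0,0],
  [0,0.028,-0.025,0,0,0,0],
  [0,0.028,-0.025,0,0,0,0],
  [0,0,0,0,0,0,-8],
  [0,0,0,0,0,0,-8],
  [0,0,0,0,0,0,-8],
  [0,0,0,0,0,0,-8],
  [0,0,0,0,0,0,-8],
])

```text
clock: 2.55
position: [0.4018, 0.0504, 0.2314]
eef_rot: [180.0, -0.0, 62.6]
contact_force: [-0.4, -0.1, 0.5]
finger_gap: 0.0002
finger_force: 0.0
```

Request:
arm_command([
  [0,0,0,0,0,0,-8],
  [0,0,0,0,0,0,-8],
  [0,0,0,0,0,0,-8],
  [0,0,0,0,0,0,-8],
  [0,0,0,0,0,0,-8],
  [0,0,0,0,0,0,-8],
  [0,0,0,0,0,0,-8],
  [0,0,0,0,0,0,-8],
])

```text
clock: 3.35
position: [0.4018, 0.0504, 0.2315]
eef_rot: [180.0, 0.0, 126.6]
contact_force: [0.5, -0.1, -0.2]
finger_gap: 0.0001
finger_force: 0.0
```

```bash
python3 go.py 455 82 130 138.6 455 82 65 138.6
```

```text
t 3.4 pose [401.8  50.4 231.5] [180.    0.  126.6] gap 0.0001 F [ 0.5 -0.1 -0.2] ff 0.0 q [34, 3, -45, 106, 2, 72, 25]
shift mm [ -6.2  61.5 101.5] n 4 per row m [-0.0016  0.0154  0.0254] then turn z -12.0
shift mm [ 0.  0. 65.] n 2 per row m [0.     0.     0.0325] then turn z -0.0
```

Request:
arm_command([
  [0,-0.002,0.015,0.025,0,0,0],
  [0,-0.002,0.015,0.025,0,0,0],
  [0,-0.002,0.015,0.025,0,0,0],
  [0,-0.001,0.016,0.025,0,0,0],
  [0,0,0,0.03,0,0,-6],
  [0,0,0,0.025,0,0,-6],
  [0,0,0,0.014,0,0,0],
  [0,0,0,0,0,0,0],
])

```text
clock: 4.15
position: [0.4533, 0.0805, 0.0606]
eef_rot: [-179.8, -0.2, 138.1]
contact_force: [-0.2, -0.9, -0.8]
finger_gap: 0.0001
finger_force: 0.0
```

Request:
arm_command([
  [0,0,0,0.002,0,0,0],
  [0,0,0,0.002,0,0,0],
])

```text
clock: 4.35
position: [0.456, 0.0815, 0.0595]
eef_rot: [179.9, 0.1, 138.2]
contact_force: [0.3, 0.2, 0.3]
finger_gap: 0.0002
finger_force: 0.0
```

Request:
arm_command([
  [0,0,0,0.002,0,0,0],
  [0,0,0,0,0,0,0],
])

```text
clock: 4.55
position: [0.4557, 0.0815, 0.0575]
eef_rot: [179.9, 0.1, 138.3]
contact_force: [-0.5, -0.7, 5.0]
finger_gap: -0.0004
finger_force: 2.2
```

```bash
python3 go.py; python3 -c "
from h import *
c=cam('scene');cv2.imwrite('pics/press.png',cv2.resize(c['frame'][110:230,230:380,::-1],None,fx=4,fy=4))"
```

```text
t 4.5 pose [455.7  81.5  57.5] [1.799e+02 1.000e-01 1.383e+02] gap -0.0004 F [-0.5 -0.7  5. ] ff 2.2 q [23, 25, -44, 112, 22, 52, 16]
```

View pics/press.png

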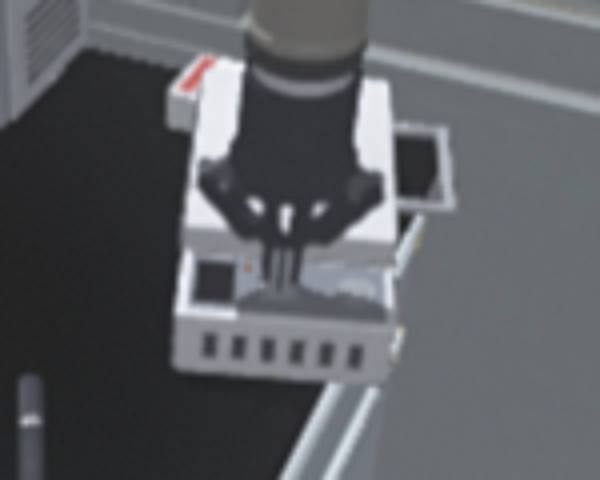

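The closed fingertips (crop ~283,285) stand on the stop key, force 5 N. Press further and hold.

Request:
arm_command([
  [0,0,0,0.002,0,0,0],
  [0,0,0,0,0,0,0],
])

```text
clock: 4.8
position: [0.4558, 0.0814, 0.0561]
eef_rot: [179.9, 0.2, 138.3]
contact_force: [-1.9, -2.0, 11.5]
finger_gap: 0.0001
finger_force: 5.8
```

Request:
arm_command([
  [0,0,0,0.001,0,0,0],
  [0,0,0,0,0,0,0],
])

```text
clock: 5.0
position: [0.4558, 0.0815, 0.056]
eef_rot: [180.0, 0.2, 138.3]
contact_force: [-3.7, -1.0, 17.9]
finger_gap: 0.0002
finger_force: 9.4
```

Request:
arm_command([
  [0,0,0,0,0,0,0],
  [0,0,0,0,0,0,0],
  [0,0,0,0,0,0,0],
  [0,0,0,0,0,0,0],
  [0,0,0,0,0,0,0],
  [0,0,0,-0.033,0,0,0],
  [0,0,0,-0.033,0,0,0],
  [0.035,0,0,-0.033,0,0,0],
])

```text
clock: 5.8
position: [0.4539, 0.0813, 0.1533]
eef_rot: [-180.0, -0.0, 138.3]
contact_force: [0.1, -1.1, -0.2]
finger_gap: 0.0132
finger_force: 0.0
```

Request:
arm_command([
  [0.035,-0.028,-0.0242,0,0,0,0],
  [0.035,-0.028,-0.0242,0,0,0,0],
  [0.035,-0.028,-0.0242,0,0,0,0],
  [0.035,-0.028,-0.0242,0,0,0,0],
  [0.035,-0.028,-0.0242,0,0,0,0],
  [0.035,0,0,0,0,0,0],
  [0.035,0,0,0,0,0,0],
])

```text
clock: 6.5
position: [0.478, -0.1029, 0.152]
eef_rot: [180.0, -0.1, 138.1]
contact_force: [-0.1, 0.9, -0.2]
finger_gap: 0.0351
finger_force: 0.0
```

```bash
python3 go.py 480 -102 46 138.6; python3 -c "
from h import *
c=cam('wrist');save(c,'w1.png')
P=cloud(c);m=(P[...,2]>.055)&(P[...,2]<.09)&(c['z_map']>0)
H=(P[...,0]-.605)*.661+(P[...,1]-.041)*.75
b=m&(H<-.165)&(H>-.22); q=P[b]
print(b.sum(),np.median(q,0),'along x',np.median(H[b]),np.percentile(q,[2,98],0))
"
```

```text
t 6.5 pose [ 478.  -102.9  152. ] [ 1.800e+02 -1.000e-01  1.381e+02] gap 0.0351 F [-0.1  0.9 -0.2] ff 0.0 q [45, 20, -44, 102, 15, 65, 45]
shift mm [ -0.9   2.  106. ] n 3 per row m [-0.0003  0.0007  0.0353] then turn z -0.5
2124 [ 0.47315373 -0.09516752  0.07111971] along x -0.18735245066956702 [[ 0.44022676 -0.13302533  0.06727989]
 [ 0.52934173 -0.05113132  0.07283757]]
```

View pics/w1.png

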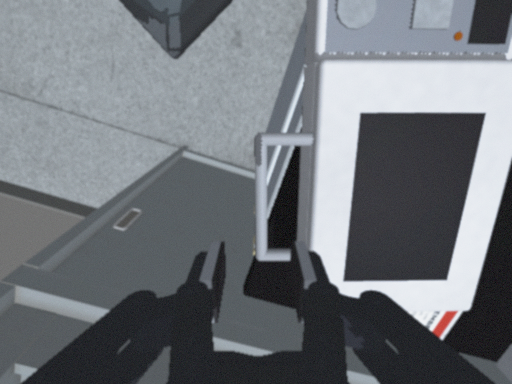

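The bar (wrist columns ~262, rows 140–255) runs right between the fingers; descend and pinch.

Request:
arm_command([
  [0.035,0,0.001,0.035,0,0,0],
  [0.035,0,0.001,0.035,0,0,0],
  [0.035,0,0,0.035,0,0,0],
  [0.035,0,0,0,0,0,0],
  [0,0,0,0,0,0,0],
  [0,0,0,0,0,0,0],
  [0,0,0,0,0,0,0],
  [0,0,0,0,0,0,0],
], grip_force=40)

```text
clock: 7.35
position: [0.4798, -0.101, 0.0488]
eef_rot: [-179.9, 0.1, 138.3]
contact_force: [-5.2, -0.8, 7.2]
finger_gap: 0.0088
finger_force: 39.4
```

```bash
python3 go.py
python3 - <<'E'
import numpy as np
f=lambda t:(np.array([-190*np.cos(t)+11*np.sin(t),190*np.sin(t)+11*np.cos(t)]))
T=np.linspace(0,1.6,17)
P=np.array([f(t) for t in T]); print(np.round(np.diff(P,axis=0),1).tolist())
E
```

```text
t 7.3 pose [ 479.8 -101.    48.8] [-1.799e+02  1.000e-01  1.383e+02] gap 0.0088 F [-5.2 -0.8  7.2] ff 39.4 q [41, 27, -40, 108, 22, 52, 39]
[[2.0, 18.9], [3.9, 18.6], [5.8, 18.1], [7.5, 17.5], [9.3, 16.6], [10.9, 15.6], [12.4, 14.5], [13.8, 13.1], [15.0, 11.7], [16.1, 10.2], [17.0, 8.5], [17.8, 6.8], [18.4, 4.9], [18.8, 3.1], [19.0, 1.2], [19.0, -0.7]]
```

Request:
arm_command([
  [0,0,0.002,-0.0189,0,0,0],
  [0,0,0.0039,-0.0186,0,0,0],
  [0,0,0.0058,-0.0181,0,0,0],
  [0,0,0.0075,-0.0175,0,0,0],
  [0,0,0.0093,-0.0166,0,0,0],
  [0,0,0,0,0,0,0],
])

```text
clock: 7.95
position: [0.4981, -0.0803, 0.1395]
eef_rot: [-179.8, 0.1, 138.3]
contact_force: [-6.4, -3.6, 2.5]
finger_gap: 0.008
finger_force: 39.2
```

Request:
arm_command([
  [0,0,0.0109,-0.0156,0,0,0],
  [0,0,0.0124,-0.0145,0,0,0],
  [0,0,0.0138,-0.0131,0,0,0],
  [0,0,0.015,-0.0117,0,0,0],
  [0,0,0.0161,-0.0102,0,0,0],
  [0,0,0,0,0,0,0],
])

```text
clock: 8.55
position: [0.5443, -0.0283, 0.2069]
eef_rot: [-179.9, 0.2, 138.4]
contact_force: [-10.4, -4.4, 14.1]
finger_gap: 0.0082
finger_force: 41.2
```

```bash
python3 go.py
python3 - <<'E'
from h import *
o=manip.get_obs();p=np.array(o['position'])*1000
x=(p[0]-605)*.661+(p[1]-41)*.75; z=p[2]+19-55; print(x,z,np.hypot(x,z))
E
```

```text
t 8.6 pose [544.3 -28.3 206.9] [-179.9    0.2  138.4] gap 0.0082 F [-10.4  -4.4  14.1] ff 41.2 q [33, 24, -44, 89, 17, 75, 35]
-92.0844616586227 170.90180068522727 194.13133069242457
```

Request:
arm_command([
  [0,0,0.016,-0.0105,0,0,0],
  [0,0,0.0173,-0.0083,0,0,0],
  [0,0,0.0184,-0.0059,0,0,0],
  [0,0,0,0,0,0,0],
])

```text
clock: 8.95
position: [0.5805, 0.0128, 0.2289]
eef_rot: [179.7, 0.2, 138.5]
contact_force: [-2.1, -1.0, 4.6]
finger_gap: 0.0079
finger_force: 40.8
```

Request:
arm_command([
  [0,0,0.0188,-0.0031,0,0,0],
  [0,0,0.019,-0.0012,0,0,0],
  [0,0,0.019,0.0007,0,0,0],
  [0,0,0,0,0,0,0],
  [0,0,0,0,0,0,0],
])

```text
clock: 9.45
position: [0.6165, 0.0532, 0.2317]
eef_rot: [179.9, 0.0, 138.3]
contact_force: [-1.8, 1.0, 5.2]
finger_gap: 0.0085
finger_force: 41.3
```

```bash
python3 go.py
python3 - <<'E'
from h import *
o=manip.get_obs();p=np.array(o['position'])*1000
x=(p[0]-605)*.661+(p[1]-41)*.75; z=p[2]+19-55; print(x,z,np.hypot(x,z))
c=cam('scene');cv2.imwrite('pics/open.png',cv2.resize(c['frame'][60:240,200:380,::-1],None,fx=3,fy=3))
E
```

```text
t 9.4 pose [616.5  53.2 231.7] [179.9   0.  138.3] gap 0.0085 F [-1.8  1.   5.2] ff 41.3 q [20, 32, -43, 74, 21, 82, 27]
16.705426730681243 195.67094430833768 196.3827633189093
```

View pics/open.png

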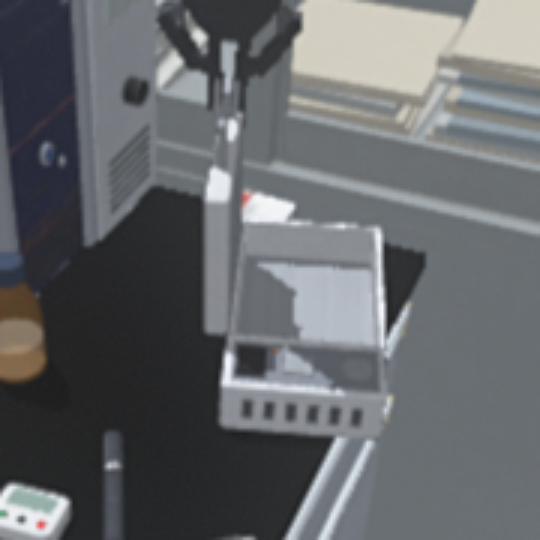

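The lid is upright (bar at crop 230,120), about 1.6 rad. Nudge onto the stop, then release and rise.

Request:
arm_command([
  [0,0,0.006,0.0003,0,0,0],
  [0,0,0,0,0,0,0],
  [0.03,0,0,0,0,0,0],
  [0.03,0,0,0,0,0,0],
  [0.03,0,0,-0.02,0,0,0],
  [0.03,0,0,-0.03,0,0,0],
  [0.03,0,0,-0.03,0,0,0],
  [0.03,0,0,0,0,0,0],
])

```text
clock: 10.3
position: [0.6222, 0.057, 0.3144]
eef_rot: [179.6, 0.3, 138.2]
contact_force: [0.3, 1.4, 0.3]
finger_gap: 0.0298
finger_force: 0.0
```

```bash
python3 go.py 430 150 310 138.6 455 325 250 127; python3 -c "
from h import *
c=cam('top');save(c,'top1.png')"
```

```text
t 10.3 pose [622.2  57.  314.4] [179.6   0.3 138.2] gap 0.0298 F [0.3 1.4 0.3] ff 0.0 q [17, 31, -43, 63, 21, 93, 28]
shift mm [205.2 -58.8   4.4] n 6 per row m [ 0.0342 -0.0098  0.0007] then turn z -0.4
shift mm [ 97.  147.8  60. ] n 5 per row m [0.0194 0.0296 0.012 ] then turn z 11.6
```

View pics/top1.png

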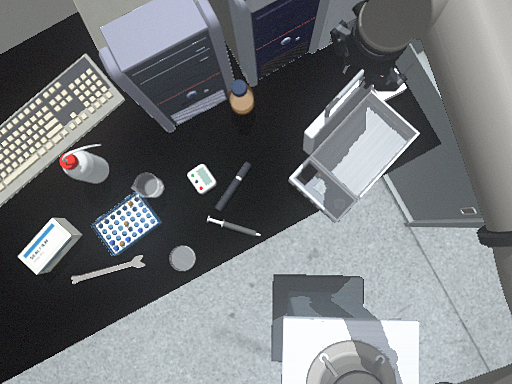

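Lid rests open (edge near (335,110)), tools unmoved (timer still at (202,179)). Go above the timer.

Request:
arm_command([
  [0.076,0.034,-0.01,0,0,0,0],
  [0.076,0.034,-0.01,0,0,0,0],
  [0.076,0.034,-0.01,0,0,0,0],
  [0.076,0.034,-0.01,0,0,0,0],
  [0.076,0.034,-0.01,0,0,0,0],
  [0.076,0.034,-0.01,0,0,0,0],
])

```text
clock: 10.95
position: [0.4262, 0.1474, 0.3083]
eef_rot: [-179.8, -0.1, 138.2]
contact_force: [-0.9, -0.7, 0.7]
finger_gap: 0.0761
finger_force: 0.0
```

Request:
arm_command([
  [0.076,0.021,0.03,0.012,0,0,0],
  [0.076,0.021,0.03,0.012,0,0,0],
  [0.076,0.021,0.03,0.012,0,0,0],
  [0.076,0.021,0.03,0.012,0,0,0],
  [0.076,0.021,0.03,0.012,0,0,0],
  [0.076,0,0,0,0,0,6],
  [0.076,0,0,0,0,0,5.5],
  [0.076,0,0,0,0,0,0],
])

```text
clock: 11.75
position: [0.4492, 0.3289, 0.2481]
eef_rot: [-179.8, 0.0, 126.8]
contact_force: [-0.2, 0.2, -0.6]
finger_gap: 0.0759
finger_force: 0.0
```

```bash
python3 - <<'E'
from h import *
for n in ['wrist','top']:
    c=cam(n); save(c,n+'2.png'); P=cloud(c)
    g=c['frame'].astype(int)
    m=((g.min(2)>150)&(P[...,2]>.008)&(P[...,2]<.035)&(np.hypot(P[...,0]-.472,P[...,1]-.359)<.06)).astype(np.uint8)
    m=cv2.morphologyEx(m,cv2.MORPH_CLOSE,np.ones((15,15)))
    uv=np.argwhere(m)[:,::-1]
    if len(uv):
        r=cv2.minAreaRect((onz(c,uv,.018)[:,:2]*1000).astype(np.float32)); print(n,len(uv),r)
E
python3 go.py 472 359 150 126.9
```

```text
wrist 1769 ((471.7248229980469, 362.5793762207031), (60.206825256347656, 47.95277404785156), 35.86285400390625)
t 11.8 pose [449.5 328.8 249. ] [-179.9    0.   126.8] gap 0.0756 F [ 0.4 -0.5  0. ] ff 0.0 q [-4, 25, -49, 82, 19, 81, -16]
shift mm [10.7 36.1 99. ] n 3 per row m [0.0036 0.012  0.033 ] then turn z -0.1
```

View pics/wrist2.png

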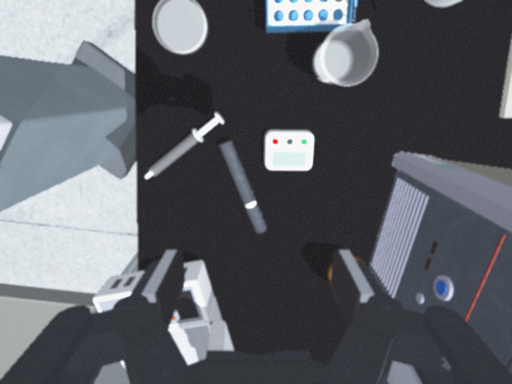

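Timer in wrist view at (290,150), between the finger lines after a 37 mm tool-y shift. Descend.

Request:
arm_command([
  [0.076,0.004,0.0124,0.033,0,0,0.4],
  [0.076,0.004,0.0124,0.033,0,0,0.4],
  [0.076,0.004,0.0124,0.033,0,0,0],
  [0.076,0,0,0.045,0,0,0],
  [0.076,0,0,0.045,0,0,0],
  [0.076,0,0,0.04,0,0,0],
  [0.076,0,0,0.016,0,0,0],
  [0.076,0,0,0,0,0,0],
])

```text
clock: 12.65
position: [0.4711, 0.3594, 0.0026]
eef_rot: [-179.7, 0.0, 126.0]
contact_force: [0.3, -0.8, 0.9]
finger_gap: 0.0757
finger_force: 0.0
```

```bash
python3 go.py 472 361 0 126
```

```text
t 12.7 pose [471.1 359.4   2.6] [-179.7    0.   126. ] gap 0.0757 F [ 0.3 -0.8  0.9] ff 0.0 q [-12, 42, -40, 93, 31, 57, -27]
shift mm [0.8 1.6 2.6] n 1 per row m [0.0008 0.0016 0.0026] then turn z -0.0
```

Request:
arm_command([
  [0.076,0.001,0.0015,0.002,0,0,0],
  [0.04,0,0,0,0,0,0],
  [0.04,0,0,0,0,0,0],
  [0.04,0,0,0,0,0,0],
  [0.04,0,0,0,0,0,0],
  [0.04,0,0,0,0,0,0],
], grip_force=60)

```text
clock: 13.25
position: [0.4746, 0.3652, 0.0065]
eef_rot: [179.7, -0.0, 126.0]
contact_force: [-1.3, -0.3, 5.9]
finger_gap: 0.056
finger_force: 62.4
```

Request:
arm_command([
  [0.04,0,0,-0.02,0,0,0],
  [0.04,0,0,-0.03,0,0,0],
  [0.04,0,0,-0.04,0,0,0],
  [0.04,0,0,-0.04,0,0,0],
  [0.04,0,0,-0.02,0,0,0],
  [0.04,0,0,0,0,0,0],
])

```text
clock: 13.85
position: [0.475, 0.3662, 0.1591]
eef_rot: [179.4, -0.0, 126.0]
contact_force: [0.1, 1.5, -0.0]
finger_gap: 0.0557
finger_force: 63.5
```

```bash
cat > ch.py <<'E'
# chest coords -> world: ch.py x y
import sys,numpy as np
x,y=map(float,sys.argv[1:3]); X=np.array([.661,.750]);Y=np.array([-.750,.661]); print(np.round(np.array([555,-15.])+x*X+y*Y,1))
E
python3 ch.py 30 0; python3 ch.py -20 0; python3 ch.py -43 0; python3 go.py 430 200 180 126 574 7 180 48.6
```

```text
[574.8   7.5]
[541.8 -30. ]
[526.6 -47.2]
t 13.8 pose [475.  366.2 159.1] [179.4  -0.  126. ] gap 0.0557 F [ 0.1  1.5 -0. ] ff 63.5 q [-9, 33, -46, 84, 24, 72, -22]
shift mm [-108.  -134.1  -20.9] n 5 per row m [-0.0216 -0.0268 -0.0042] then turn z 0.0
shift mm [-240.8    3.1   -0. ] n 7 per row m [-0.0344  0.0004 -0.    ] then turn z 77.4
```

```bash
python3 ch.py -5 190; python3 ch.py 28 0;  python3 go.py 409 107 180 48.6 574 6 180 48.6
```

```text
[409.2 106.8]
[573.5   6. ]
t 13.8 pose [475.  366.2 159.1] [179.4  -0.  126. ] gap 0.0557 F [ 0.1  1.5 -0. ] ff 63.5 q [-9, 33, -46, 84, 24, 72, -22]
shift mm [-170.9 -205.8  -20.9] n 8 per row m [-0.0214 -0.0257 -0.0026] then turn z 77.4
shift mm [ 33.4 190.6  -0. ] n 6 per row m [ 0.0056  0.0318 -0.    ] then turn z -0.0
```

Request:
arm_command([
  [0.04,-0.0214,-0.0257,-0.0026,0,0,0],
  [0.04,-0.0214,-0.0257,-0.0026,0,0,0],
  [0.04,-0.0214,-0.0257,-0.0026,0,0,0],
  [0.04,-0.0214,-0.0257,-0.0026,0,0,0],
  [0.04,-0.0214,-0.0257,-0.0026,0,0,0],
  [0.04,-0.0214,-0.0257,-0.0026,0,0,0],
  [0.04,-0.0214,-0.0257,-0.0026,0,0,0],
  [0.04,-0.0214,-0.0257,-0.0026,0,0,0],
])

```text
clock: 14.65
position: [0.4063, 0.1024, 0.1735]
eef_rot: [-180.0, 0.0, 126.0]
contact_force: [0.4, -0.8, -0.1]
finger_gap: 0.0557
finger_force: 63.5
```

Request:
arm_command([
  [0.04,0,0,0,0,0,8],
  [0.04,0,0,0,0,0,8],
  [0.04,0,0,0,0,0,8],
  [0.04,0,0,0,0,0,8],
  [0.04,0,0,0,0,0,8],
  [0.04,0,0,0,0,0,8],
  [0.04,0,0,0,0,0,8],
  [0.04,0,0,0,0,0,8],
])

```text
clock: 15.45
position: [0.4066, 0.1038, 0.1735]
eef_rot: [-180.0, 0.0, 61.7]
contact_force: [-0.7, 0.1, -0.4]
finger_gap: 0.0559
finger_force: 63.5
```

Request:
arm_command([
  [0.04,0,0,0,0,0,7],
  [0.04,0,0,0,0,0,6.4],
  [0.04,0,0,0,0,0,0],
])

```text
clock: 15.75
position: [0.4067, 0.1038, 0.1735]
eef_rot: [180.0, 0.0, 48.6]
contact_force: [-0.6, 0.5, -0.2]
finger_gap: 0.056
finger_force: 63.5
```

```bash
python3 go.py 574 6 180 48.6; python3 -c "
from h import *
c=cam('wrist'); save(c,'w3.png')"
```

```text
t 15.8 pose [406.7 103.8 173.5] [180.    0.   48.6] gap 0.056 F [-0.6  0.5 -0.2] ff 63.5 q [20, 8, -40, 109, 6, 65, -64]
shift mm [ 37.2 190.2  -6.5] n 6 per row m [ 0.0062  0.0317 -0.0011] then turn z 0.0
```

View pics/w3.png

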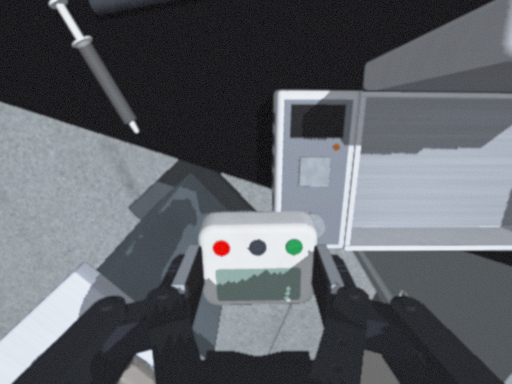

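Timer is held flat between the fingers (wrist (258,258)); chamber is clear at right. Carry in and lower.

Request:
arm_command([
  [0.04,0.0062,0.0317,0,0,0,0],
  [0.04,0.0062,0.0317,0,0,0,0],
  [0.04,0.0062,0.0317,0,0,0,0],
  [0.04,0.0062,0.0317,0,0,0,0],
  [0.04,0.0062,0.0317,0,0,0,0],
  [0.04,0.0062,0.0317,0,0,0,0],
  [0.04,0,0,0,0,0,0],
])

```text
clock: 16.5
position: [0.5775, 0.0013, 0.1727]
eef_rot: [179.9, 0.0, 48.3]
contact_force: [-0.3, 0.3, -0.8]
finger_gap: 0.0559
finger_force: 63.5
```

Request:
arm_command([
  [0.04,0,0,0.04,0,0,0],
  [0.04,0,0,0.04,0,0,0],
  [0.04,0,0,0.04,0,0,0],
  [0.04,0,0,0.02,0,0,0],
  [0.04,0,0,0.01,0,0,0],
  [0.04,0,0,0,0,0,0],
])

```text
clock: 17.1
position: [0.5731, 0.0062, 0.0227]
eef_rot: [-179.9, 0.1, 48.7]
contact_force: [-0.2, 0.6, 1.0]
finger_gap: 0.056
finger_force: 63.5
```

```bash
python3 go.py 574 6 17 48.6
```

```text
t 17.1 pose [573.1   6.2  22.7] [-1.799e+02  1.000e-01  4.870e+01] gap 0.056 F [-0.2  0.6  1. ] ff 63.5 q [19, 36, -31, 96, 21, 54, -61]
shift mm [0.5 0.8 5.7] n 1 per row m [0.0005 0.0008 0.0057] then turn z 0.1
```

Lower the last millimetres, release, rise and go out the way in, then to above the syringe.

Request:
arm_command([
  [0.04,0,0,0.003,0,0,0],
  [0.04,0,0,0.002,0,0,0],
  [0.076,0,0,0,0,0,0],
  [0.076,0,0,0,0,0,0],
  [0.076,0,0,0,0,0,0],
  [0.076,0,0,-0.03,0,0,0],
  [0.076,0,0,-0.04,0,0,0],
  [0.076,0,0,-0.04,0,0,0],
])

```text
clock: 17.9
position: [0.574, 0.006, 0.1299]
eef_rot: [-179.9, 0.0, 48.6]
contact_force: [1.4, 0.1, 0.1]
finger_gap: 0.0759
finger_force: 0.0
```

Request:
arm_command([
  [0.04,-0.006,0,-0.04,0,0,0],
  [0.04,-0.006,-0.0317,-0.03,0,0,0],
  [0.04,-0.006,-0.0317,0,0,0,0],
  [0.04,-0.006,-0.0317,0,0,0,0],
  [0.04,-0.006,-0.0317,0,0,0,0],
  [0.04,-0.006,-0.0317,0,0,0,0],
  [0.04,0,-0.0317,0,0,0,0],
  [0.04,0,0,0,0,0,0],
])

```text
clock: 18.7
position: [0.4046, 0.1083, 0.1993]
eef_rot: [180.0, 0.0, 49.0]
contact_force: [0.3, 0.8, -0.2]
finger_gap: 0.0399
finger_force: 0.0
```

```bash
python3 - <<'E'
from h import *
c=cam('wrist'); P=cloud(c); g=c['frame'].astype(int)
X=(P[...,0]-.555)*.661+(P[...,1]+.015)*.75; Y=-(P[...,0]-.555)*.75+(P[...,1]+.015)*.661
m=(P[...,2]>.022)&(P[...,2]<.034)&(abs(X)<.068)&(abs(Y)<.09)
print('timer in chest',m.sum(),X[m].mean(),Y[m].mean(),np.percentile(X[m],[3,97]),np.percentile(Y[m],[3,97]))
E
python3 go.py 361 280 200 74.6
```

```text
timer in chest 2593 0.028243813705208887 0.0017185020288279702 [0.00518429 0.05036087] [-0.02729441  0.02884052]
t 18.8 pose [406.8 106.3 199.4] [179.9   0.   48.8] gap 0.0401 F [ 0.6 -0.3  0.4] ff 0.0 q [21, 7, -41, 107, 5, 68, -63]
shift mm [ 100.6 -148.8   -0.6] n 5 per row m [ 0.0201 -0.0298 -0.0001] then turn z -25.8
```

Timer sits at chest (28, 2) mm as planned.

Request:
arm_command([
  [0.04,0.02,-0.03,0,0,0,0],
  [0.04,0.02,-0.03,0,0,0,0],
  [0.04,0.02,-0.03,0,0,0,0],
  [0.04,0.02,-0.03,0,0,0,0],
  [0.04,0.02,-0.03,0,0,0,0],
  [0.04,0,0,0,0,0,-8.5],
  [0.04,0,0,0,0,0,-8.5],
  [0.04,0,0,0,0,0,-8.5],
])

```text
clock: 19.55
position: [0.3628, 0.279, 0.1989]
eef_rot: [180.0, -0.0, 74.4]
contact_force: [0.2, -0.5, 0.3]
finger_gap: 0.0404
finger_force: 0.0
```

```bash
cat > syr.py <<'E'
import sys; from h import *
n,cx,cy,z,Lmin=sys.argv[1],*map(float,sys.argv[2:6])
c=cam(n); P=onz(c,np.c_[[a.ravel() for a in np.mgrid[:384,:512][::-1]]].T,z).reshape(384,512,3)
g=c['frame'].astype(int); m=((g.min(2)>int(sys.argv[6]))&(np.hypot(P[...,0]-cx,P[...,1]-cy)<.085)&(c['z_map']>.1)).astype(np.uint8)
m[330:]=0
m=cv2.morphologyEx(m,cv2.MORPH_CLOSE,np.ones((5,5)))
k,l,s,ce=cv2.connectedComponentsWithStats(m)
for i in range(1,k):
    if s[i,4]>60:
        q=(P[l==i][:,:2]*1000).astype(np.float32); r=cv2.minAreaRect(q)
        b=cv2.boxPoints(r); e=b[1]-b[0] if np.linalg.norm(b[1]-b[0])>np.linalg.norm(b[2]-b[1]) else b[2]-b[1]
        print(n,s[i].tolist(),'ctr',np.round(r[0],1),'size',np.round(r[1],1),'axis deg',round(np.degrees(np.arctan2(e[1],e[0]))%180,1))
save(c,'m_'+n+'.png')
E
python3 syr.py wrist .361 .280 .008 0 50; python3 syr.py top .361 .280 .008 0 60;python3 go.py 361 280 60 74.6
```

```text
wrist [246, 106, 23, 116, 1484] ctr [362.7 280.7] size [135.2  22.8] axis deg 77.1
wrist [279, 115, 50, 32, 832] ctr [425.8 306.2] size [20.  58.6] axis deg 147.9
wrist [183, 168, 77, 67, 1550] ctr [301.4 245. ] size [ 31.3 121.4] axis deg 118.3
top [199, 191, 70, 72, 3143] ctr [352.1 293.1] size [169.1 137.3] axis deg 34.1
t 19.6 pose [362.8 278.7 198.8] [-180.   -0.   74.] gap 0.0396 F [ 0.6 -0.3 -0.2] ff 0.0 q [6, 14, -53, 102, 12, 70, -67]
shift mm [  0.8  -2.1 138.8] n 4 per row m [ 0.0002 -0.0005  0.0347] then turn z -0.6
```

View pics/m_wrist.png

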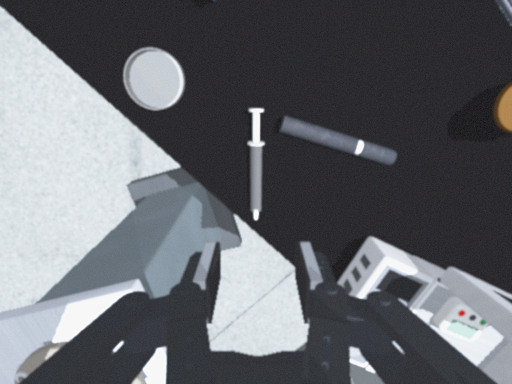

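Syringe upright in the wrist view (256,105–220), centred between the fingers; descend.

Request:
arm_command([
  [0.04,-0.004,-0.0015,0.04,0,0,0],
  [0.04,0,0,0.045,0,0,0],
  [0.04,0,0,0.045,0,0,0],
  [0.04,0,0,0.04,0,0,0],
  [0.04,0,0,0.02,0,0,0],
  [0.04,0,0,0.005,0,0,0],
  [0.04,0,0,0,0,0,0],
])

```text
clock: 20.35
position: [0.3595, 0.2754, 0.0036]
eef_rot: [-180.0, 0.0, 73.9]
contact_force: [-0.3, 1.3, 0.2]
finger_gap: 0.0405
finger_force: 0.0
```

Request:
arm_command([
  [0,0,0,0,0,0,0],
  [0,0,0,0,0,0,0],
  [0,0,0,0,0,0,0],
  [0,0,0,0,0,0,0],
  [0,0,0,0,0,0,0],
], grip_force=40)

```text
clock: 20.85
position: [0.3605, 0.2765, 0.0053]
eef_rot: [179.9, -0.1, 74.1]
contact_force: [0.9, 0.3, 6.5]
finger_gap: 0.0112
finger_force: 42.9
```

Request:
arm_command([
  [0,0,0,-0.02,0,0,0],
  [0,0,0,-0.03,0,0,0],
  [0,0,0,-0.04,0,0,0],
  [0,0,0,-0.04,0,0,0],
  [0,0,0,-0.04,0,0,0],
  [0,0,0,0,0,0,0],
])

```text
clock: 21.45
position: [0.3619, 0.2787, 0.1792]
eef_rot: [179.5, -0.5, 74.1]
contact_force: [0.8, 1.0, 0.2]
finger_gap: 0.0116
finger_force: 42.1
```

```bash
python3 ch.py -20 190; python3 ch.py -20 0; python3 go.py 400 95 180 138.6 542 -30 180 138.6
```

```text
[399.3  95.6]
[541.8 -30. ]
t 21.4 pose [361.9 278.7 179.2] [179.5  -0.5  74.1] gap 0.0116 F [0.8 1.  0.2] ff 42.1 q [6, 15, -54, 104, 14, 67, -68]
shift mm [-166.1   87.    -0.8] n 5 per row m [-0.0332  0.0174 -0.0002] then turn z -64.5
shift mm [-1.892e+02  1.000e-01 -0.000e+00] n 5 per row m [-0.0378  0.     -0.    ] then turn z -0.0
```

Request:
arm_command([
  [0,-0.0277,0.0145,0,0,0,0],
  [0,-0.0277,0.0145,0,0,0,0],
  [0,-0.0277,0.0145,0,0,0,0],
  [0,-0.0277,0.0145,0,0,0,0],
  [0,-0.0277,0.0145,0,0,0,0],
  [0,-0.0277,0.0145,0,0,0,0],
  [0,0,0,0,0,0,-8],
  [0,0,0,0,0,0,-8],
])

```text
clock: 22.25
position: [0.3967, 0.0902, 0.1731]
eef_rot: [-179.9, 0.0, 90.2]
contact_force: [0.4, -0.6, 0.1]
finger_gap: 0.0119
finger_force: 42.1
```

Request:
arm_command([
  [0,0,0,0,0,0,-8],
  [0,0,0,0,0,0,-8],
  [0,0,0,0,0,0,-8],
  [0,0,0,0,0,0,-8],
  [0,0,0,0,0,0,-8.5],
  [0,0,0,0,0,0,-8],
  [0,0,0,0,0,0,0],
])

```text
clock: 22.95
position: [0.3965, 0.0916, 0.1732]
eef_rot: [-179.9, -0.0, 138.6]
contact_force: [-0.7, 0.5, -0.6]
finger_gap: 0.0117
finger_force: 42.1
```

```bash
python3 go.py 543 -31 180 138.6; python3 -c "
from h import *
c=cam('wrist'); save(c,'w4.png')"
```

```text
t 22.9 pose [396.5  91.6 173.2] [-179.9   -0.   138.6] gap 0.0117 F [-0.7  0.5 -0.6] ff 42.1 q [37, 9, -57, 111, 8, 65, 25]
shift mm [-191.     5.    -6.8] n 6 per row m [-0.0318  0.0008 -0.0011] then turn z -0.0
```

View pics/w4.png

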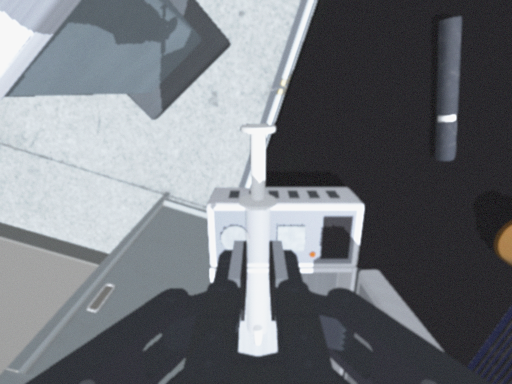

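Syringe held firmly (wrist column 258). Carry it in.

Request:
arm_command([
  [0,-0.032,0.0005,0,0,0,0],
  [0,-0.032,0.0005,0,0,0,0],
  [0,-0.032,0.0005,0,0,0,0],
  [0,-0.032,0.0005,0,0,0,0],
  [0,-0.032,0.0005,0,0,0,0],
  [0,-0.032,0.0005,0,0,0,0],
  [0,0,0,0,0,0,0],
  [0,0,0,0,0,0,0],
])

```text
clock: 23.8
position: [0.5429, -0.0331, 0.173]
eef_rot: [-180.0, -0.1, 138.4]
contact_force: [-0.6, 0.9, 0.6]
finger_gap: 0.0118
finger_force: 42.1
```

Request:
arm_command([
  [0,0,0,0.04,0,0,0],
  [0,0,0,0.04,0,0,0],
  [0,0,0,0.04,0,0,0],
  [0,0,0,0.02,0,0,0],
  [0,0,0,0,0,0,0],
])

```text
clock: 24.3
position: [0.539, -0.0319, 0.0309]
eef_rot: [-179.7, -0.4, 138.6]
contact_force: [-0.5, -1.1, 0.1]
finger_gap: 0.0115
finger_force: 42.1
```

```bash
python3 go.py 540.5 -31.5 16 138.6
```

```text
t 24.3 pose [539.  -31.9  30.9] [-179.7   -0.4  138.6] gap 0.0115 F [-0.5 -1.1  0.1] ff 42.1 q [33, 36, -43, 101, 29, 56, 26]
shift mm [-0.8  1.3 14.9] n 1 per row m [-0.0008  0.0013  0.0149] then turn z 0.0
```

Request:
arm_command([
  [0,0,0.001,0.01,0,0,0],
  [0,0,0,0.004,0,0,0],
  [0,0,0,0,0,0,0],
  [0.02,0,0,0,0,0,0],
  [0.02,0,0,0,0,0,0],
  [0.02,0,0,-0.03,0,0,0],
  [0.02,0,0,-0.04,0,0,0],
  [0.04,0,0,-0.04,0,0,0],
])

```text
clock: 25.1
position: [0.5436, -0.0321, 0.1312]
eef_rot: [-180.0, -0.0, 138.6]
contact_force: [0.4, -0.2, 0.5]
finger_gap: 0.0335
finger_force: 0.0
```

Request:
arm_command([
  [0.04,0,0,-0.04,0,0,0],
  [0.04,0.032,-0.003,-0.03,0,0,0],
  [0.04,0.032,-0.003,0,0,0,0],
  [0.04,0.032,-0.003,0,0,0,0],
  [0.04,0.032,-0.003,0,0,0,0],
  [0.04,0.032,0,0,0,0,0],
  [0.04,0.032,0,0,0,0,0],
  [0.04,0,0,0,0,0,0],
])

```text
clock: 25.9
position: [0.3888, 0.0893, 0.2002]
eef_rot: [-179.9, 0.1, 139.0]
contact_force: [0.7, -0.1, -0.1]
finger_gap: 0.0403
finger_force: 0.0
```

```bash
python3 go.py 456 287 200 149.4; python3 -c "
from h import *
c=cam('top'); cv2.imwrite('pics/t4.png',cv2.resize(c['frame'][70:280,190:440,::-1],None,fx=2.8,fy=2.8,interpolation=cv2.INTER_CUBIC))"
```

```text
t 25.9 pose [388.8  89.3 200.2] [-1.799e+02  1.000e-01  1.390e+02] gap 0.0403 F [ 0.7 -0.1 -0.1] ff 0.0 q [40, 5, -59, 109, 5, 68, 29]
shift mm [ 79.1 193.3   0.2] n 6 per row m [0.0132 0.0322 0.    ] then turn z -10.4
```

View pics/t4.png

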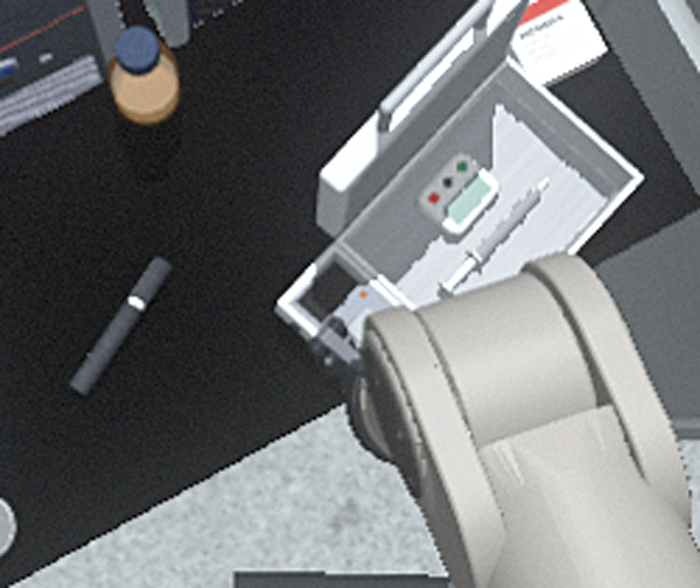

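Timer (458,193) and syringe (495,240) lie in the chamber; marker unmoved at (122,325). Go above the marker.

Request:
arm_command([
  [0.04,0.0132,0.0322,0,0,0,0],
  [0.04,0.0132,0.0322,0,0,0,0],
  [0.04,0.0132,0.0322,0,0,0,0],
  [0.04,0.0132,0.0322,0,0,0,0],
  [0.04,0.0132,0.0322,0,0,0,0],
  [0.04,0.0132,0.0322,0,0,0,0],
  [0.04,0,0,0,0,0,-5.2],
  [0.04,0,0,0,0,0,-5.2],
])

```text
clock: 26.75
position: [0.4613, 0.2844, 0.1994]
eef_rot: [180.0, -0.1, 149.2]
contact_force: [-0.4, -1.2, 0.0]
finger_gap: 0.04
finger_force: 0.0
```

```bash
python3 go.py 456 287 60 149.4
python3 - <<'E'
from h import *
c=cam('wrist'); P=cloud(c); g=c['frame']
m=((P[...,2]>.008)&(P[...,2]<.03)&(np.hypot(P[...,0]-.456,P[...,1]-.287)<.08)&(c['z_map']>.1)).astype(np.uint8)
k,l,s,ce=cv2.connectedComponentsWithStats(m)
for i in range(1,k):
    if s[i,4]>100:
        q=P[l==i]; print(s[i],cv2.minAreaRect((q[:,:2]*1000).astype(np.float32)),q[:,2].max())
E
```

```text
t 26.8 pose [461.3 284.4 199.4] [ 1.800e+02 -1.000e-01  1.492e+02] gap 0.04 F [-0.4 -1.2  0. ] ff 0.0 q [7, 28, -58, 89, 25, 76, 5]
shift mm [  5.9  -0.5 139.4] n 4 per row m [ 0.0015 -0.0001  0.0348] then turn z -0.2
[ 248  106   19  115 1790] ((457.0580139160156, 286.0848693847656), (18.015302658081055, 131.04931640625), 57.65266036987305) 0.02103762894226513
```

Request:
arm_command([
  [0.04,0.0045,-0.0008,0.04,0,0,1.5],
  [0.04,0,0,0.045,0,0,0],
  [0.04,0,0,0.045,0,0,0],
  [0.04,0,0,0.04,0,0,0],
  [0.04,0,0,0.02,0,0,0],
  [0.04,0,0,0.006,0,0,0],
  [0.04,0,0,0,0,0,0],
])

```text
clock: 27.5
position: [0.4565, 0.2841, 0.0032]
eef_rot: [-179.9, -0.0, 147.4]
contact_force: [0.3, 0.3, 0.9]
finger_gap: 0.0404
finger_force: 0.0
```

Request:
arm_command([
  [0.005,0,0,0,0,0,0],
  [0.005,0,0,0,0,0,0],
  [0.005,0,0,0,0,0,0],
  [0.005,0,0,0,0,0,0],
  [0.005,0,0,0,0,0,0],
], grip_force=50)

```text
clock: 28.0
position: [0.4576, 0.2858, 0.0057]
eef_rot: [179.8, 0.1, 147.5]
contact_force: [0.0, -0.8, 6.6]
finger_gap: 0.0167
finger_force: 52.7
```

Request:
arm_command([
  [0.005,0,0,-0.02,0,0,0],
  [0.005,0,0,-0.03,0,0,0],
  [0.005,0,0,-0.04,0,0,0],
  [0.005,0,0,-0.04,0,0,0],
  [0.005,0,0,-0.04,0,0,0],
  [0.005,0,0,0,0,0,0],
])

```text
clock: 28.6
position: [0.4586, 0.2881, 0.1801]
eef_rot: [179.4, 0.3, 147.5]
contact_force: [0.5, 1.5, 0.1]
finger_gap: 0.0162
finger_force: 51.9
```

```bash
python3 ch.py -42 190; python3 ch.py -42 0; python3 go.py 385 79 180 138.6 527 -46 180 138.6
```

```text
[384.7  79.1]
[527.2 -46.5]
t 28.6 pose [458.6 288.1 180.1] [179.4   0.3 147.5] gap 0.0162 F [0.5 1.5 0.1] ff 51.9 q [7, 29, -58, 92, 25, 73, 2]
shift mm [-5.040e+01 -2.159e+02  1.000e-01] n 6 per row m [-0.0084 -0.036   0.    ] then turn z 8.9
shift mm [-1.892e+02  1.000e-01 -0.000e+00] n 5 per row m [-0.0378  0.     -0.    ] then turn z -0.0
```

Request:
arm_command([
  [0.005,-0.0072,-0.0308,0,0,0,0],
  [0.005,-0.0072,-0.0308,0,0,0,0],
  [0.005,-0.0072,-0.0308,0,0,0,0],
  [0.005,-0.0072,-0.0308,0,0,0,0],
  [0.005,-0.0072,-0.0308,0,0,0,0],
  [0.005,-0.0072,-0.0308,0,0,0,0],
  [0.005,-0.0072,-0.0308,0,0,0,4.4],
  [0.005,0,0,0,0,0,4.5],
])

```text
clock: 29.4
position: [0.3809, 0.0699, 0.1727]
eef_rot: [-179.6, 0.1, 137.8]
contact_force: [1.0, 0.4, 0.1]
finger_gap: 0.0167
finger_force: 51.9
```

Request:
arm_command([
  [0.005,-0.032,0,0,0,0,0],
  [0.005,-0.032,0,0,0,0,0],
  [0.005,-0.032,0,0,0,0,0],
  [0.005,-0.032,0,0,0,0,0],
  [0.005,-0.032,0,0,0,0,0],
  [0.005,-0.03,0,0,0,0,0],
  [0.005,0,0,0,0,0,0],
  [0.005,0,0,0,0,0,0],
])

```text
clock: 30.2
position: [0.5247, -0.0498, 0.1731]
eef_rot: [-180.0, -0.1, 138.5]
contact_force: [-0.1, 1.2, -0.8]
finger_gap: 0.0163
finger_force: 51.9
```

```bash
python3 go.py 527 -46.5 60 138.6
python3 - <<'E'
from h import *
c=cam('wrist'); P=cloud(c)
X=(P[...,0]-.555)*.661+(P[...,1]+.015)*.75; Y=-(P[...,0]-.555)*.75+(P[...,1]+.015)*.661
m=(P[...,2]>.14)&(c['z_map']>.1)&(abs(X+.042)<.012); print('held Y span',m.sum(),np.percentile(Y[m],[0,5,50,100]) if m.any() else 0, np.median(X[m]))
c=cam('top');P=cloud(c);m=(P[...,2]>.015)&(P[...,2]<.035)&(P[...,2]>0)
X=(P[...,0]-.555)*.661+(P[...,1]+.015)*.75; Y=-(P[...,0]-.555)*.75+(P[...,1]+.015)*.661
m&=(abs(X)<.06)&(abs(Y)<.09);print('chamber X',np.percentile(X[m],[0,5,50,95]) if m.any() else 0)
E
```

```text
t 30.2 pose [524.7 -49.8 173.1] [-1.800e+02 -1.000e-01  1.385e+02] gap 0.0163 F [-0.1  1.2 -0.8] ff 51.9 q [44, 27, -55, 94, 23, 72, 32]
shift mm [  0.5   4.  113.1] n 3 per row m [0.0002 0.0013 0.0377] then turn z -0.1
held Y span 8988 [-0.06207681 -0.04747938  0.01203226  0.06642009] -0.04381448962232795
chamber X [-0.05567081 -0.02326424  0.01641064  0.04817701]
```

Request:
arm_command([
  [0.005,0,0.004,0.04,0,0,0],
  [0.005,0,0,0.04,0,0,0],
  [0.005,0,0,0.04,0,0,0],
  [0.005,0,0,0.02,0,0,0],
  [0.005,0,0,0.003,0,0,0],
  [0.005,0,0,0,0,0,0],
])

```text
clock: 30.9
position: [0.5274, -0.0459, 0.0313]
eef_rot: [180.0, -0.0, 138.7]
contact_force: [-0.5, 0.7, -0.8]
finger_gap: 0.0168
finger_force: 51.9
```

```bash
python3 go.py 527 -46.5 29 138.6
```

```text
t 30.9 pose [527.4 -45.9  31.3] [180.   -0.  138.7] gap 0.0168 F [-0.5  0.7 -0.8] ff 51.9 q [38, 36, -49, 103, 32, 56, 25]
shift mm [-0.  -0.7  2.3] n 1 per row m [-0.     -0.0007  0.0023] then turn z 0.1
```

Release, rise, and verify the contents.

Request:
arm_command([
  [0.005,0,0,0.002,0,0,0],
  [0.023,0,0,0,0,0,0],
  [0.023,0,0,0,0,0,0],
  [0.023,0,0,0,0,0,0],
  [0.023,0,0,-0.03,0,0,0],
  [0.023,0,0,-0.04,0,0,0],
  [0.03,0,0,-0.04,0,0,0],
  [0.03,0,0,-0.04,0,0,0],
])

```text
clock: 31.7
position: [0.5276, -0.0467, 0.1807]
eef_rot: [180.0, 0.0, 138.6]
contact_force: [0.9, -0.2, -0.2]
finger_gap: 0.0299
finger_force: 0.0
```

Request:
arm_command([
  [0.03,0.032,-0.012,-0.03,0,0,0],
  [0.03,0.032,-0.012,-0.03,0,0,0],
  [0.03,0.032,-0.006,0,0,0,0],
  [0.03,0.032,0,0,0,0,0],
  [0.03,0.032,0,0,0,0,0],
  [0.03,0.02,0,0,0,0,0],
  [0.03,0,0,0,0,0,0],
])

```text
clock: 32.4
position: [0.3712, 0.0517, 0.2388]
eef_rot: [-179.8, 0.2, 138.8]
contact_force: [1.2, -1.0, -0.4]
finger_gap: 0.0304
finger_force: 0.0
```

```bash
python3 - <<'E'
from h import *
a=cam('wrist')['frame'][:,:,::-1]; t=cam('top')['frame'][60:210,270:440,::-1]
im=np.hstack([cv2.resize(a,(400,300)),cv2.resize(t,(340,300),interpolation=cv2.INTER_CUBIC)])
cv2.imwrite('pics/final.png',im)
E
python3 go.py 545 -5 330 138.6 622 63 310 138.6 622 63 226 138.6
```

```text
t 32.5 pose [373.4  49.2 239.2] [-179.9    0.2  138.6] gap 0.0305 F [ 0.9  0.3 -0.2] ff 0.0 q [59, -3, -65, 108, -3, 73, 43]
shift mm [-164.5   72.9  -90.8] n 6 per row m [-0.0274  0.0121 -0.0151] then turn z -0.0
shift mm [-12.8 101.9  20. ] n 3 per row m [-0.0043  0.034   0.0067] then turn z -0.0
shift mm [ 0.  0. 84.] n 3 per row m [0.    0.    0.028] then turn z -0.0
```

View pics/final.png

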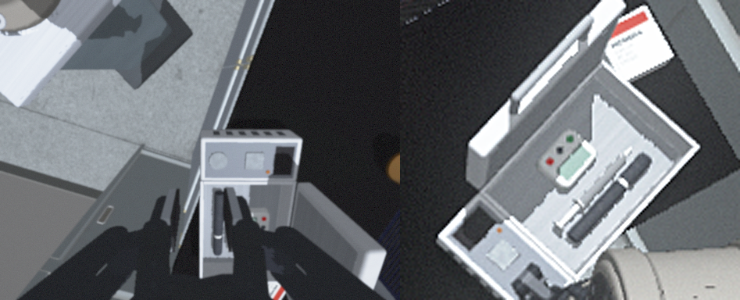

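All three tools lie inside (right panel: timer (567,158), syringe (595,190), marker (615,200)); lid still open. Now measure the open bar and move above it.

Request:
arm_command([
  [0.03,0,0,-0.04,0,0,0],
  [0.03,0,0,-0.04,0,0,0],
  [0.03,-0.033,0.0145,-0.002,0,0,0],
  [0.03,-0.033,0.0145,-0.002,0,0,0],
  [0.03,-0.033,0.0145,-0.002,0,0,0],
  [0.03,-0.033,0.0145,-0.002,0,0,0],
  [0.03,-0.033,0.0145,-0.002,0,0,0],
  [0.03,0,0,0,0,0,0],
])

```text
clock: 33.3
position: [0.5494, -0.0094, 0.3249]
eef_rot: [179.9, -0.3, 138.2]
contact_force: [0.3, -0.4, -0.6]
finger_gap: 0.03
finger_force: 0.0
```

```bash
python3 - <<'E'
from h import *
for n in ['wrist','top']:
    c=cam(n); P=cloud(c)
    X=(P[...,0]-.605)*.661+(P[...,1]-.041)*.75; Y=-(P[...,0]-.605)*.75+(P[...,1]-.041)*.661
    m=(P[...,2]>.225)&(P[...,2]<.265)&(abs(X-.025)<.03)&(abs(Y)<.07)&(c['z_map']>.1)
    if m.sum()>20: print(n,m.sum(),'X',np.percentile(X[m],[2,50,98]),'Y',np.percentile(Y[m],[2,50,98]),'z',np.percentile(P[m][:,2],[50,98]),np.median(P[m],0))
E
python3 go.py 622 61 320 138.6 622 61 226 138.6
```

```text
wrist 1814 X [0.02108594 0.02430965 0.03016865] Y [-0.05008073  0.00836507  0.05416187] z [0.24799695 0.25016532] [0.61560291 0.06542369 0.24799695]
top 326 X [0.0207439  0.0252117  0.03043358] Y [-0.05048413  0.00180633  0.05397581] z [0.24640851 0.24964911] [0.62026176 0.06109703 0.24640851]
t 33.4 pose [545.8  -6.  326.9] [180.   -0.3 138.5] gap 0.0301 F [-0.9 -0.2 -0. ] ff 0.0 q [40, 27, -63, 74, 23, 93, 29]
shift mm [-12.6 100.7   6.9] n 3 per row m [-0.0042  0.0336  0.0023] then turn z -0.1
shift mm [ 0.  0. 94.] n 3 per row m [0.     0.     0.0313] then turn z -0.0
```

Request:
arm_command([
  [0.03,-0.004,0.033,0.002,0,0,0],
  [0.03,-0.004,0.033,0.002,0,0,0],
  [0.03,-0.003,0.033,0.002,0,0,0],
  [0.03,0,0,0,0,0,0],
])

```text
clock: 33.8
position: [0.6187, 0.0668, 0.3214]
eef_rot: [179.9, -0.2, 139.0]
contact_force: [0.2, 0.3, -0.7]
finger_gap: 0.0298
finger_force: 0.0
```

```bash
python3 go.py 620.2 61.1 226 138.6
```

```text
t 33.8 pose [618.7  66.8 321.4] [179.9  -0.2 139. ] gap 0.0298 F [ 0.2  0.3 -0.7] ff 0.0 q [23, 35, -59, 62, 30, 97, 22]
shift mm [-4.9 -3.3 95.4] n 3 per row m [-0.0016 -0.0011  0.0318] then turn z 0.4
```

Request:
arm_command([
  [0.03,-0.003,-0.003,0.03,0,0,0.4],
  [0.03,0,0,0.03,0,0,0],
  [0.03,0,0,0,0,0,0],
])

```text
clock: 34.1
position: [0.6159, 0.0552, 0.2589]
eef_rot: [-179.5, -0.2, 138.1]
contact_force: [0.2, 0.0, -0.9]
finger_gap: 0.0298
finger_force: 0.0
```

```bash
python3 go.py 620.2 61.1 225 138.6
```

```text
t 34.1 pose [615.9  55.2 258.9] [-179.5   -0.2  138.1] gap 0.0298 F [ 0.2  0.  -0.9] ff 0.0 q [26, 36, -58, 70, 30, 90, 21]
shift mm [ 0.7  7.3 33.9] n 1 per row m [0.0007 0.0073 0.0339] then turn z -0.5
```

Request:
arm_command([
  [0.03,0,0.003,0,0,0,0],
  [0.03,0,0,0,0,0,0],
  [0.03,0,0,0,0,0,0],
])

```text
clock: 34.4
position: [0.6214, 0.0606, 0.2651]
eef_rot: [179.8, 0.1, 138.2]
contact_force: [-0.3, -0.2, -0.3]
finger_gap: 0.0298
finger_force: 0.0
```

```bash
python3 go.py 620.2 61.1 225 138.6
```

```text
t 34.4 pose [621.4  60.6 265.1] [1.798e+02 1.000e-01 1.382e+02] gap 0.0298 F [-0.3 -0.2 -0.3] ff 0.0 q [25, 37, -59, 69, 31, 90, 20]
shift mm [ 1.2 -0.4 40.1] n 2 per row m [ 0.0006 -0.0002  0.02  ] then turn z -0.4
```

Request:
arm_command([
  [0.03,0.001,0,0.015,0,0,0],
  [0.03,0,0,0.015,0,0,0],
  [0.03,0,0,0.01,0,0,0],
  [0.03,0,0,0,0,0,0],
  [0,0,0,0,0,0,0],
  [0,0,0,0,0,0,0],
  [0,0,0,0,0,0,0],
  [0,0,0,0,0,0,0],
], grip_force=40)

```text
clock: 35.2
position: [0.6206, 0.0611, 0.224]
eef_rot: [179.9, 0.1, 138.2]
contact_force: [-0.2, -0.4, 2.1]
finger_gap: 0.0084
finger_force: 39.1
```

```bash
python3 go.py
python3 - <<'E'
import numpy as np
f=lambda t:(np.array([-190*np.cos(t)+11*np.sin(t),190*np.sin(t)+11*np.cos(t)]))*1.01
T=np.r_[1.65,np.arange(1.55,-.01,-.1),0]
P=np.array([f(t) for t in T]); print([(round(t,2),a) for t,a in zip(T[1:],np.round(np.diff(P,axis=0),1).tolist())])
E
```

```text
t 35.2 pose [620.6  61.1 224. ] [1.799e+02 1.000e-01 1.382e+02] gap 0.0084 F [-0.2 -0.4  2.1] ff 39.1 q [26, 38, -58, 73, 31, 85, 19]
[(np.float64(1.55), [-19.1, 1.7]), (np.float64(1.45), [-19.2, -0.2]), (np.float64(1.35), [-19.1, -2.2]), (np.float64(1.25), [-18.8, -4.1]), (np.float64(1.15), [-18.3, -5.9]), (np.float64(1.05), [-17.6, -7.7]), (np.float64(0.95), [-16.7, -9.4]), (np.float64(0.85), [-15.7, -11.1]), (np.float64(0.75), [-14.5, -12.6]), (np.float64(0.65), [-13.2, -14.0]), (np.float64(0.55), [-11.7, -15.2]), (np.float64(0.45), [-10.2, -16.3]), (np.float64(0.35), [-8.5, -17.2]), (np.float64(0.25), [-6.7, -18.0]), (np.float64(0.15), [-4.9, -18.6]), (np.float64(0.05), [-3.0, -19.0]), (np.float64(0.0), [-0.8, -9.6])]
```

Request:
arm_command([
  [0,0,-0.0191,-0.0017,0,0,0],
  [0,0,-0.0192,0,0,0,0],
  [0,0,-0.0191,0.0022,0,0,0],
  [0,0,-0.0188,0.0041,0,0,0],
  [0,0,0,0,0,0,0],
  [0,0,0,0,0,0,0],
])

```text
clock: 35.8
position: [0.5696, 0.0035, 0.2195]
eef_rot: [180.0, 0.1, 138.1]
contact_force: [-1.1, -0.6, 6.4]
finger_gap: 0.0081
finger_force: 41.0
```

```bash
python3 go.py
```

```text
t 35.8 pose [569.6   3.5 219.5] [1.800e+02 1.000e-01 1.381e+02] gap 0.0081 F [-1.1 -0.6  6.4] ff 41.0 q [37, 32, -61, 83, 28, 81, 24]
```

Request:
arm_command([
  [0,0,-0.0183,0.0055,0,0,0],
  [0,0,-0.0176,0.0072,0,0,0],
  [0,0,-0.0167,0.009,0,0,0],
  [0,0,-0.0157,0.0111,0,0,0],
  [0,0,-0.0145,0.0126,0,0,0],
  [0,0,0,0,0,0,0],
])

```text
clock: 36.4
position: [0.5138, -0.0594, 0.1712]
eef_rot: [-180.0, -0.0, 138.1]
contact_force: [2.2, -0.8, -1.2]
finger_gap: 0.0084
finger_force: 40.3
```

Request:
arm_command([
  [0,0,-0.0132,0.014,0,0,0],
  [0,0,-0.0117,0.0152,0,0,0],
  [0,0,-0.0102,0.0163,0,0,0],
  [0,0,-0.0085,0.0172,0,0,0],
  [0,0,0,0,0,0,0],
])

```text
clock: 36.9
position: [0.4869, -0.0898, 0.1095]
eef_rot: [179.8, 0.1, 138.2]
contact_force: [3.5, -0.5, -1.9]
finger_gap: 0.0083
finger_force: 39.7
```

```bash
python3 go.py 480 -101 49 138.2
```

```text
t 36.9 pose [486.9 -89.8 109.5] [1.798e+02 1.000e-01 1.382e+02] gap 0.0083 F [ 3.5 -0.5 -1.9] ff 39.7 q [54, 30, -61, 104, 29, 64, 31]
shift mm [ -2.3 -12.9  60.5] n 2 per row m [-0.0012 -0.0065  0.0303] then turn z -0.0
```

Request:
arm_command([
  [0,0,-0.0058,0.018,0,0,0],
  [0,0,-0.0042,0.0186,0,0,0],
  [0,0,-0.0025,0.0175,0,0,0],
  [0,0,-0.0003,0.006,0,0,0],
  [0,0,0,0,0,0,0],
  [0,0,0,0,0,0,0],
])

```text
clock: 37.5
position: [0.4782, -0.0995, 0.051]
eef_rot: [179.9, 0.1, 138.2]
contact_force: [2.5, -1.3, -1.2]
finger_gap: 0.0086
finger_force: 39.8
```

```bash
python3 go.py 480 -101 49 138.2
```

```text
t 37.5 pose [478.2 -99.5  51. ] [1.799e+02 1.000e-01 1.382e+02] gap 0.0086 F [ 2.5 -1.3 -1.2] ff 39.8 q [53, 34, -58, 108, 34, 57, 28]
shift mm [-2.3  0.1  2. ] n 1 per row m [-0.0023  0.0001  0.002 ] then turn z 0.0
```

Press a few mm further to seat the lid.

Request:
arm_command([
  [0,0,0,0.002,0,0,0],
  [0,0,0,0.001,0,0,0],
  [0,0,0,0,0,0,0],
])

```text
clock: 37.8
position: [0.4783, -0.0995, 0.0505]
eef_rot: [180.0, 0.2, 138.2]
contact_force: [-4.1, -1.1, 19.4]
finger_gap: 0.0084
finger_force: 41.7
```

Request:
arm_command([
  [0.03,0,0,0,0,0,0],
  [0.03,0,0,0,0,0,0],
  [0.03,0,0,0,0,0,0],
  [0.03,0,0,-0.03,0,0,0],
  [0,0,0,-0.04,0,0,0],
  [0,0,0,-0.04,0,0,0],
  [0,0,0,0,0,0,0],
])

```text
clock: 38.5
position: [0.4799, -0.0991, 0.1617]
eef_rot: [179.7, 0.4, 138.2]
contact_force: [1.1, -0.0, -0.7]
finger_gap: -0.0001
finger_force: 0.0
```

```bash
python3 - <<'E'
from h import *
c=cam('wrist'); P=cloud(c)
X=(P[...,0]-.605)*.661+(P[...,1]-.041)*.75; Y=-(P[...,0]-.605)*.75+(P[...,1]-.041)*.661
for a in (-.14,-.1,-.05):
    m=(abs(X-a)<.01)&(abs(Y)<.08)&(c['z_map']>.1)&(P[...,2]<.12); print(a,m.sum(),np.median(P[m][:,2]))
m=(abs(X+.19)<.012)&(abs(Y)<.04)&(P[...,2]>.04)&(P[...,2]<.1);print('bar',np.percentile(P[m][:,2],[50,90]))
E
python3 go.py 419 41 160 138.2 419 41 62 138.2
```

```text
-0.14 7233 0.07703241095783153
-0.1 4578 0.07831478372057239
-0.05 4487 0.078279845003458
bar [0.07102721 0.07219012]
t 38.5 pose [478.  -99.6 159.2] [179.9   0.2 138.2] gap -0.0001 F [-1.1  0.6 -0.7] ff 0.0 q [59, 26, -65, 101, 26, 69, 35]
shift mm [137.7  65.4  -0.8] n 5 per row m [ 0.0275  0.0131 -0.0002] then turn z -0.0
shift mm [ 0.  0. 98.] n 3 per row m [0.     0.     0.0327] then turn z -0.0
```

Lid is flat (77–78 mm, bar top 71 mm as at the start): closed. Press start.

Request:
arm_command([
  [0,0.0275,0.0131,0,0,0,0],
  [0,0.0275,0.0131,0,0,0,0],
  [0,0.0275,0.0131,0,0,0,0],
  [0,0.0275,0.0131,0,0,0,0],
  [0,0.0275,0.0131,0,0,0,0],
  [0,0,0,0,0,0,0],
  [0,0,0,0,0,0,0],
])

```text
clock: 39.25
position: [0.4163, 0.0405, 0.156]
eef_rot: [-179.9, -0.1, 138.3]
contact_force: [-0.2, -1.3, 0.1]
finger_gap: -0.0001
finger_force: 0.0
```

Request:
arm_command([
  [0,0,0,0.03,0,0,0],
  [0,0,0,0.03,0,0,0],
  [0,0,0,0.025,0,0,0],
  [0,0,0,0.01,0,0,0],
  [0,0,0,0,0,0,0],
  [0,0,0,0,0,0,0],
])

```text
clock: 39.85
position: [0.4182, 0.0404, 0.0625]
eef_rot: [180.0, 0.0, 138.1]
contact_force: [0.4, -0.4, -0.7]
finger_gap: -0.0001
finger_force: 0.0
```

```bash
python3 go.py 419 41 58 138.2
```

```text
t 39.9 pose [418.2  40.4  62.5] [180.    0.  138.1] gap -0.0001 F [ 0.4 -0.4 -0.7] ff 0.0 q [42, 25, -61, 117, 28, 53, 14]
shift mm [-0.2  0.9  4.5] n 1 per row m [-0.0002  0.0009  0.0045] then turn z -0.1
```

Request:
arm_command([
  [0,0,0,0.004,0,0,0],
  [0,0,0,0.002,0,0,0],
  [0,0,0,0,0,0,0],
])

```text
clock: 40.15
position: [0.4189, 0.0406, 0.0571]
eef_rot: [179.9, 0.1, 138.2]
contact_force: [-0.1, -1.1, 6.7]
finger_gap: -0.0002
finger_force: 2.9
```

Request:
arm_command([
  [0,0,0,0.002,0,0,0],
  [0,0,0,0,0,0,0],
])

```text
clock: 40.35
position: [0.4189, 0.0406, 0.0561]
eef_rot: [180.0, 0.2, 138.2]
contact_force: [-2.7, -0.8, 13.3]
finger_gap: -0.0002
finger_force: 7.0
```

Request:
arm_command([
  [0,0,0,0.001,0,0,0],
  [0,0,0,0,0,0,0],
])

```text
clock: 40.55
position: [0.4189, 0.0406, 0.0559]
eef_rot: [-180.0, 0.2, 138.2]
contact_force: [-5.6, -2.0, 23.0]
finger_gap: -0.0002
finger_force: 11.5
```

Request:
arm_command([
  [0,0,0,0,0,0,0],
  [0,0,0,0,0,0,0],
  [0,0,0,0,0,0,0],
  [0,0,0,0,0,0,0],
  [0,0,0,0,0,0,0],
  [0,0,0,-0.03,0,0,0],
  [0,0,0,-0.04,0,0,0],
  [0,0,0,-0.04,0,0,0],
])

```text
clock: 41.35
position: [0.417, 0.0407, 0.1643]
eef_rot: [-180.0, -0.0, 138.2]
contact_force: [0.8, -1.3, 0.8]
finger_gap: -0.0002
finger_force: 0.0
```

Request:
arm_command([
  [0,0,0,-0.02,0,0,0],
  [0,0,0,0,0,0,0],
  [0,0,0,0,0,0,0],
])

```text
clock: 41.65
position: [0.4175, 0.0402, 0.1831]
eef_rot: [-180.0, 0.1, 138.2]
contact_force: [0.2, -0.9, 0.1]
finger_gap: -0.0001
finger_force: 0.0
```

Run:
```python
from h import *
c=cam('top');P=cloud(c)
for k,(u,v) in dict(beaker=(149,184),dish=(182,258),lid=(375,140),timerspot=(202,179)).items(): print(k,np.round(dep(c,(u,v)),3), c['frame'][v,u])
print(manip.get_obs()['position'],manip.hand_in())
```

```text
beaker [[0.457 0.488 0.002]] [132 137 139]
dish [[0.283 0.402 0.002]] [134 139 140]
lid [[ 0.561 -0.034  0.075]] [68 72 76]
timerspot [[ 0.472  0.361 -0.   ]] [24 24 25]
the job is handed in; nothing more can be done
[0.41676778 0.04013207 0.1823128 ] None
```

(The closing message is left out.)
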